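# Refit the pulled-off hob knob on its D-shaped spindle and hold it pressed

## Robot

A 6-joint arm with a two-finger parallel gripper is mounted at the origin on the work surface. World frame = base frame: x ahead of the robot, y to its left, z up, the work surface at z = 0. Lengths are in mm, angles in rad, forces in N, time in s.
With the tool pointing down it reaches from about 300 to 950 mm from the base axis. Payload 3.1 kg.
Tool frame: the origin (TCP) lies midway between the tips of the shut fingers; the grasp point (between the pads) lies 19 mm behind it; z points along the fingers, y is the line along which they close (so a half turn about z gives the same grasp; the last joint's range is limited). The gripper opens to 85 mm and grips with 20 to 120 N. Pads are 22 mm wide; open, the fingers measure 114 mm over their backs; the gripper's body (76 mm by 85 mm) begins 54 mm behind the grasp point. The pads swing forward as they close: fully open they stand 13 mm farther back than shut.
Start: joints at [-1.186, 0.308, 1.634, -0, 1.2, -0.07], TCP at [274.527, -561.486, 231.272] pointing down, gripper open.
Joint ranges: [-3.06, 3.06], [-0.79, 1.96], [0.05, 2.63], [-1.19, 4.34], [0.05, 2.64], [-2.94, 2.94]. Speed limits (rad/s): [2.79, 2.79, 3.14, 3.14, 3.14, 3.14].

## Interface

Orientations are given as a 3x3 rotation matrix whose columns are the frame's x, y, z axes.
In Python, from rig import env gives the robot as it stands.
- The arm moves only by the tool drive_tool, never from a script. Its argument "plan" is a list of rows, each a list of 7 numbers: the turn, a rotation vector about the world's x, y, z in degrees, then the shift along the world's x, y, z in mm, then the gripper's target within -1 to 1 (shut at 1, half-way at 0, fully open at -1). In form: [[rx, ry, rz, x, y, z, gripper], ...]. A call has exactly 10 rows; each row shifts and turns the commanded pose from where the row before left it; what a row does not reach is not made up. A row lasts 1/12 s, in which the tool goes at most 41.7 mm and 7.16 degrees, less where a joint would pass 70% of its speed; a pose out of reach is approached as far as the arm can. A call with a gripper value outside its range is refused whole. The fingers move at their own pace and stop on an object; the grip force is fixed at half the most. Time passes only in rows, so rows that do not move let the fingers close, or fill a call up. It gives the time, the measured TCP pose, the force, the opening and the grip force at its end, in the units of the state.
- env.read_state(): the state, without advancing time (a new reading comes with each control period).
- env.read_camera(name): name is "scene" or "top" or "wrist"; returns a dict with "pixels" (384x512x3 uint8, red, green, blue), "intrinsics" (3x3 intrinsics, pixels), "k1" (the pictures are not rectified: a ray, as slopes to the right and down, at radius r is drawn at 1 + k1 r^2 times it, then the intrinsics apply), "world_to_cam" (4x4, takes a point from world to camera coordinates). Camera axes: x right, y up, looking along -z (the intrinsics and any distortion apply to the point x, -y, -z); pixel columns grow to the right and rows downward; lengths in mm; the calibration is good to about 2 mm. A picture is of the moment at which its call begins. There is no depth.
- env.finish_job(): hands the job in; it is judged then, once.
The state is a dict: "t": time; "qpos": joint angles; "qd": joint speeds; "joint_efforts": joint torques, N m; "position": TCP position; "ee_rot": TCP orientation; "force": force on the tool from outside, world axes, zero at the start; "ft_torque": the same for the moment, N m; "grip_width": finger opening in mm; "finger_force": force on a finger pad.
Only numpy, scipy, OpenCV 4.12 (cv2) and the standard library are available. Lean on these libraries where they do the work, as an engineer would, in place of code of your own. Each camera call takes 0.05 s, during which the arm holds its last target. There are 200 camera calls.

## Task

The hob has been cleaned with the gas shut off at the wall, and one control knob still lies loose on the worktop. Pick it up, turn it so that the flat in its bore matches the flat of the bare tap spindle, push it fully home on the spindle and keep pressing until the spindle is pushed right down against its spring, as for testing the igniter. Finish while still holding the knob pressed down with the gripper - do not let go - and leave the fitted knob and the other things on the worktop where they are.

Things in the scene. Friction and masses are not known exactly. Their poses are not given: they have to be found in the camera images.
- knob: The loose control knob: plain black, round, straight-sided, 40 mm across, 30 mm tall, 35 g, standing open side down. Grip it on its round side at any yaw. Origin: centre of its underside; z up its axis. On top a raised rib, 2.7 mm high, with a thin white line runs from near the centre to the rim: that pointer is its x axis. Below its hub it is hollow, 33 mm across inside the skirt.
- knob_seat (a point): Centre of the closed end of the knob's D-shaped bore, on its axis 20 mm above the underside; axes as the knob's. The bore opens 6 mm above the underside, 14 mm deep, radius 5.7 mm, with its flat on the pointer side (+x), 2.7 mm from the axis. It goes on only with the pointer over the spindle's flat, give or take 0.15 rad; when home this point meets the spindle's top.
- knob_pointer (a point): Point on the knob's top face under the pointer rib, 16 mm from the axis along the knob's x and 30 mm above its underside.
- spindle_top (a point): Centre (on the turning axis) of the top of the bare tap spindle, an upright bright steel D-shaft 10 mm across with one flat 2 mm from the axis; z up, x the way the flat faces. Moves with the spindle. At rest it is 28 mm above the deck; the upper 22 mm are D-shaped, the top 2 mm chamfered. Knob home: its underside is 8 mm above the deck, pressed right down 2 mm.
- tap_bare: The foot of the bare tap, fixed on the hob's deck at the end nearest the robot: a flat black washer 30 mm across and a brass collar 17 mm across, 6.5 mm high in all, which fit inside the hollow knob. Origin: on the deck, on the spindle's axis. Which of the two taps is bare varies.
- tap_press (a joint): How far the bare spindle is pushed down, in m: 0 released, 0.006 at the bottom stop. The spring takes 5 N to start and 11 N at the bottom, and lifts the spindle again when released.
- tap_turn (a joint): Turn of the bare spindle in rad, anticlockwise from above: 0 is off, with its flat facing the hob's far end (the hob's +x). It starts anywhere from 0 to 1.6, has stops at 0 and 1.9 and turns stiffly (0.15 N m).
- hob: White enamelled two-burner table-top gas hob, fixed, 510 mm (its x, away from the robot) by 290 mm, deck 60 mm above the worktop, 68 mm at the beads on the long sides and far end. Origin: on the worktop under its centre. Taps at x -205, y +60 and -60 mm. Near burner (x -50 mm) open, seat 6 mm above the deck; far burner (x 140 mm) has a black pan support, 95 mm above the worktop, with a coffee pot.
- fitted_knob (a joint): Turn in rad of the identical knob already on the other tap, 120 mm beside the bare one, its underside 8 mm above the deck (0 = off, as it stands). To be left alone.
- burner_cap: Loose black burner cap lying near the knob: a flat disc 56 mm across, 11 mm high, no pointer. Origin: centre of its underside.
- burner_crown: Loose aluminium burner crown near the knob: a toothed ring 60 mm across, 44 mm inside, 14 mm high. Origin: centre of its underside.
- teaspoon: Steel teaspoon, 130 mm long, lying on the worktop among the loose parts.
- tea_glass: Tulip-shaped tea glass, 54 mm across the rim, 85 mm tall.
- sugar_jar: Clear jar with a steel lid, 72 mm across, 110 mm tall, to the right of the hob.
- double_teapot: Steel double teapot with dark red handles, about 220 mm over spout and handle, 207 mm tall, far left.

How it is judged:
By the outcome, as a careful person would: the job done as asked, in the order asked, and still so for the second after the job is handed in, while the arm keeps its last pose, push and grip.
It also fails if it takes over 38 s, if anything falls off the work surface, if the arm or the gripper's body presses on something with over 40 N, if the wrist force passes 120 N, or if a joint passes its speed limit or range.

## Working session

There is one attempt and no reset: what is moved stays moved. The work goes in short steps, Python scripts to look and compute and a tool call to move; the robot and the scene stay as the last step left them, time stands still between calls to the robot, and variables do not carry over. Pictures are saved under pics/ and viewed, at most 10 in all, crops included, and the job is handed in when it is done.

Besides the shell and the picture viewer there is one more tool, called after "Emit:" as a command line: name --pt "numbers of a row" for each row, then --argument value for the rest. drive_tool: Moves the arm, as the interface text tells. Its arguments: {"type":"object","properties":{"plan":{"type":"array","items":{"type":"array","items":{"type":"number"}}}},"required":["plan"]}

```bash
mkdir -p pics
cat > h.py <<'E'
import numpy as np, cv2
from rig import env
def cam(n,save=None):
    c=env.read_camera(n)
    if save: cv2.imwrite('pics/'+save,cv2.cvtColor(c['pixels'],cv2.COLOR_RGB2BGR))
    return c
def ray(c,u,v):
    K=np.array(c['intrinsics']);k=c['k1']
    a=cv2.undistortPoints(np.array([[[u,v]]],float),K,np.array([k,0,0,0.]))[0,0]
    W=np.array(c['world_to_cam']);R=W[:3,:3];o=-R.T@W[:3,3]
    return o,R.T@np.array([a[0],-a[1],-1])
def onz(c,u,v,z):
    o,d=ray(c,u,v);return o+d*(z-o[2])/d[2]
def proj(c,p):
    W=np.array(c['world_to_cam']);q=W[:3,:3]@np.array(p)+W[:3,3]
    a=np.array([q[0],-q[1]])/-q[2];a=a*(1+c['k1']*(a@a));K=np.array(c['intrinsics'])
    return K[:2,:2]@a+K[:2,2]
E
python3 - <<'E'
from h import *
a=cam('top','top.png');b=cam('scene','scene.png');w=cam('wrist','wrist.png')
for c in(a,b,w):
    W=np.array(c['world_to_cam']);print(c['k1'],np.round(-W[:3,:3].T@W[:3,3]),np.round(W[:3,:3],2).tolist(),c['intrinsics'][0][0])
import json;s=env.read_state();print(s['t'],s['ee_rot'],s['grip_width'])
E
```

```text
-0.03788748932733516 [ 365.   -4. 1302.] [[-0.03, -1.0, -0.01], [0.98, -0.03, 0.18], [-0.18, -0.0, 0.98]] 378.7419370692972
0.04025957229697158 [1736.   53.  800.] [[-0.04, 1.0, -0.0], [-0.53, -0.02, 0.85], [0.85, 0.03, 0.53]] 485.7913559824563
0.025122720042208013 [ 343. -528.  371.] [[0.44, -0.9, -0.0], [0.86, 0.42, -0.3], [0.27, 0.13, 0.95]] 306.0272833018097
0.15 [[ 8.98344833e-01  4.39290463e-01 -6.71027252e-04]
 [ 4.39290951e-01 -8.98343225e-01  1.70623770e-03]
 [ 1.46721164e-04 -1.82756602e-03 -9.99998319e-01]] 85.17960066652763
```

View pics/top.png

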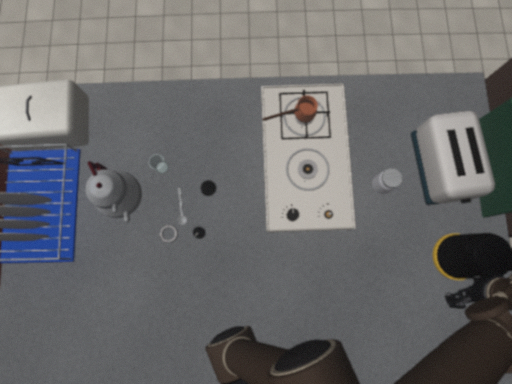

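View pics/scene.png

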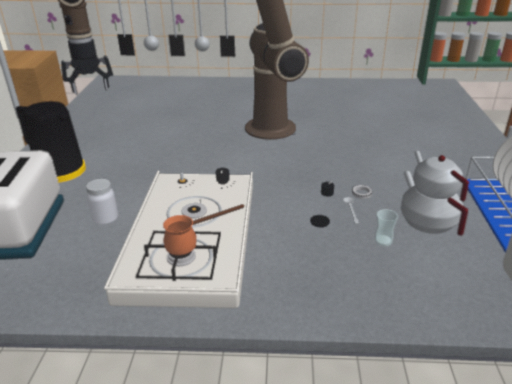

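The top view shows the knob at about (199,232), the burner cap at (208,188), the fitted knob at (293,214) and the bare spindle at (328,214). The scene view agrees.

```bash
python3 - <<'E'
from h import *
c=cam('top');p=c['pixels'];g=cv2.cvtColor(p,cv2.COLOR_RGB2GRAY)
def blob(m,x0,x1,y0,y1):
    n,l,s,ce=cv2.connectedComponentsWithStats(m[y0:y1,x0:x1].astype(np.uint8))
    i=1+np.argmax(s[1:,4]);return ce[i]+[x0,y0],s[i]
k,s=blob(g<40,188,208,223,243);print(k,s,onz(c,*k,22))
f,s=blob(g<50,283,303,204,224);print(f,s,onz(c,*f,90))
print('spindle',onz(c,328,214,75))
m=(g>150).astype(np.uint8);cs,_=cv2.findContours(m[70:240,240:370],cv2.RETR_EXTERNAL,cv2.CHAIN_APPROX_NONE)
q=max(cs,key=cv2.contourArea)+[240,70];pts=np.array([onz(c,*x[0],66)[:2] for x in q],np.float32)
print(cv2.minAreaRect(pts))
w=cam('scene')
print(onz(w,327,188,20),onz(w,183,180,88))
E
python3 -c "
import cv2;a=cv2.imread('pics/top.png')[180:250,160:350];cv2.imwrite('pics/tc.png',cv2.resize(a,None,fx=4,fy=4,interpolation=2))"
```

```text
[199.46666667 231.8       ] [ 6  5 11  9 60] [468.3650261  187.79731179  22.        ]
[292.22222222 215.22222222] [ 5  7  9  9 54] [ 507.83653023 -120.96284784   90.        ]
spindle [ 510.24454838 -239.10723704   75.        ]
((715.4564819335938, -179.74658203125), (500.6893615722656, 288.0341796875), 0.24510760605335236)
[475.04831939 188.23399812  20.        ] [ 555.39390326 -230.81081004   88.        ]
```

View pics/tc.png

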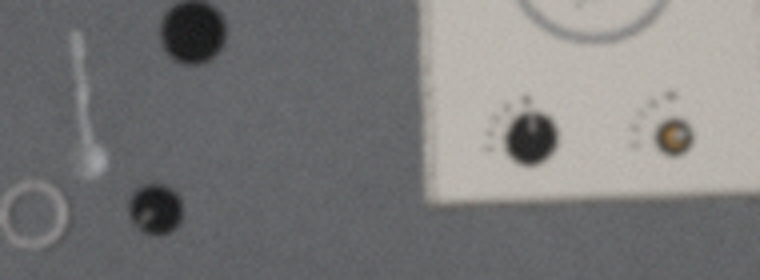

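Emit:
drive_tool --pt "0 0 2 22.5 31.7 0 -1" --pt "0 0 2 22.5 31.7 0 -1" --pt "0 0 2 22.5 31.7 0 -1" --pt "0 0 2 22.5 31.7 0 -1" --pt "0 0 2 22.5 31.7 0 -1" --pt "0 0 2 22.5 31.7 0 -1" --pt "0 0 2 22.5 31.7 0 -1" --pt "0 0 2 22.5 31.7 0 -1" --pt "0 0 2 22.5 31.7 0 -1" --pt "0 0 2 22.5 31.7 0 -1"

```text
t: 1.08
position: [500.3, -242.8, 231.4]
ee_rot: [[0.693, 0.721, 0.0], [0.721, -0.693, -0.0], [0.0, 0.0, -1.0]]
force: [0.3, -0.6, -0.0]
grip_width: 85.3
finger_force: 0.0
```

Run:
```python
from h import *
env.read_camera('top');env.read_camera('top')
c=cam('wrist','w1.png');s=env.read_state();print(s['t'],s['position'],np.abs(s['qd']).max(), proj(c,[510,-240,88]))
np.save('w1.npy',c,allow_pickle=True)
a=cv2.imread('pics/w1.png');u,v=proj(c,[510,-240,88]).astype(int)
x0=max(u-70,0);y0=max(v-50,0);print(x0,y0)
cv2.imwrite('pics/w1c.png',cv2.resize(a[y0:y0+100,x0:x0+140],None,fx=5,fy=5,interpolation=2))
```

```text
1.2333 [ 500.77939004 -242.05878055  231.25224843] 0.05975480404847096 [261.51203837 171.61638766]
191 121
```

View pics/w1c.png

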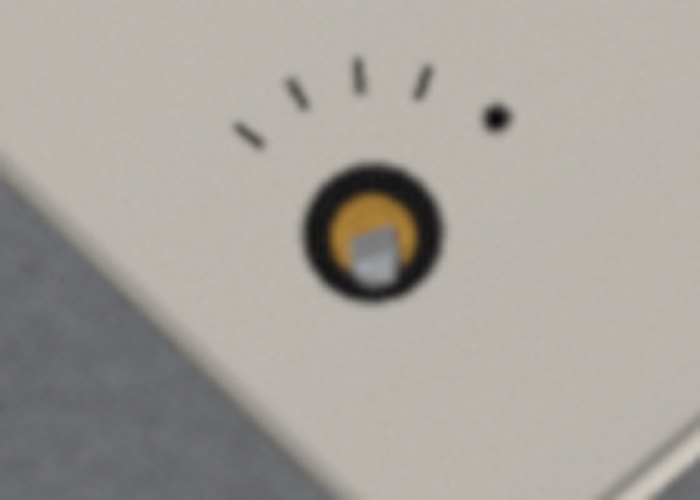

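The wrist crop shows the bare spindle with its flat toward the upper side (slightly left), dark washer ring centred at about (372,232) in the crop. I'll measure the axis and the flat.

Run:
```python
from h import *
c=np.load('w1.npy',allow_pickle=True).item();p=c['pixels']
hsv=cv2.cvtColor(p,cv2.COLOR_RGB2HSV);g=cv2.cvtColor(p,cv2.COLOR_RGB2GRAY)
m=(g<90).astype(np.uint8);m[:155]=0;m[185:]=0;m[:,:248]=0;m[:,282:]=0
q=max(cv2.findContours(m,0,1)[0],key=cv2.contourArea)
P=np.array([onz(c,*x[0],61.5)[:2] for x in q],np.float32);print('washer',cv2.minEnclosingCircle(P),cv2.fitEllipse(P))
br=((hsv[...,1]>110)&(g>70)).astype(np.uint8);br[:155]=0;br[185:]=0;br[:,:248]=0;br[:,282:]=0
q=cv2.convexHull(np.argwhere(br)[:,::-1].astype(np.int32))
P=np.array([onz(c,*x[0],66.5)[:2] for x in q],np.float32);print('collar',cv2.minEnclosingCircle(P))
for a,b,z in(((353,262),(398,250),88),((352,239),(393,226),66.5)):
    A,B=[onz(c,191+u/5-.4,121+v/5-.4,z)[:2] for u,v in(a,b)]
    d=B-A;print(A,B,np.linalg.norm(d),np.degrees(np.arctan2(d[0],-d[1])),'n')
f=[onz(c,191+u/5,121+v/5,60)[:2] for u,v in((496,118),(422,83),(359,77),(297,93),(249,136))]
C=onz(c,191+372/5-.4,121+232/5-.4,61.5)[:2]
for x in f:print('mark',np.degrees(np.arctan2(*(x-C)[::-1])))
a=p[160:182,255:280,::-1]
cv2.imwrite('pics/sp.png',cv2.resize(a,None,fx=24,fy=24,interpolation=2))
```

```text
washer ((511.70501708984375, -244.41661071777344), 14.283038139343262) ((511.52197265625, -244.43649291992188), (27.45638084411621, 27.654081344604492), 75.35057830810547)
collar ((511.9031982421875, -243.8546600341797), 8.906615257263184)
[ 508.85080287 -240.78771411] [ 516.70402051 -244.98361311] 8.903852861229018 61.88483656640751 n
[ 508.5508463 -241.291506 ] [ 516.49887601 -245.07609387] 8.803083643770732 64.53776078057888 n
mark -1.4505497402417695
mark 27.617232383732624
mark 51.00076466439324
mark 74.63593868010761
mark 98.6712831817971
```

View pics/sp.png

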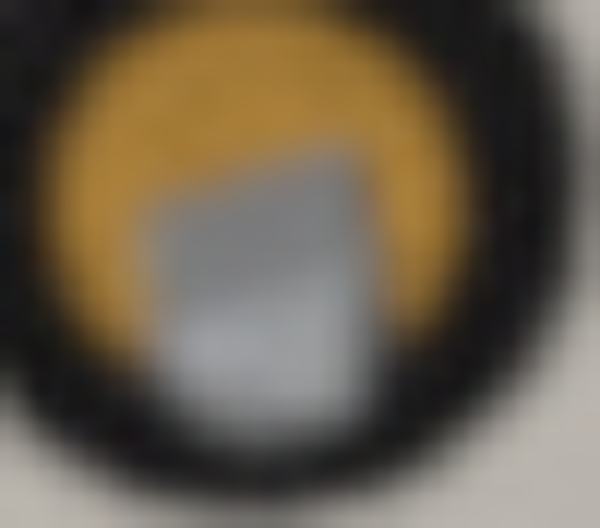

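Emit:
drive_tool --pt "0 0 1 -3 39 0 -1" --pt "0 0 1 -3 39 0 -1" --pt "0 0 1 -3 39 0 -1" --pt "0 0 1 -3 39 0 -1" --pt "0 0 1 -3 39 0 -1" --pt "0 0 1 -3 39 0 -1" --pt "0 0 1 -3 39 0 -1" --pt "0 0 1 -3 39 -10 -1" --pt "0 0 1 -3 39 -10 -1" --pt "0 0 1 -3 39 -10 -1"

```text
t: 2.07
position: [469.6, 145.9, 201.4]
ee_rot: [[0.559, 0.829, 0.001], [0.829, -0.559, -0.0], [0.0, 0.001, -1.0]]
force: [1.0, 0.5, 0.8]
grip_width: 85.4
finger_force: 0.0
```

The spindle axis is at about (511.9, -244.3), with the flat facing about 63° in world yaw. Next, the knob.

Run:
```python
from h import *
env.read_camera('top')
c=cam('wrist','w2.png');p=c['pixels'];g=cv2.cvtColor(p,cv2.COLOR_RGB2GRAY)
s=env.read_state();print(s['t'],s['position'])
u,v=proj(c,[469,188,25]);print(u,v)
np.save('w2.npy',c,allow_pickle=True)
x0=max(int(u)-60,0);y0=max(int(v)-45,0);print(x0,y0)
cv2.imwrite('pics/w2c.png',cv2.resize(p[y0:y0+90,x0:x0+120,::-1],None,fx=6,fy=6,interpolation=2))
```

```text
2.1667 [467.61657406 148.67841779 199.63734984]
238.49499010643387 140.16461959238134
178 95
```

View pics/w2c.png

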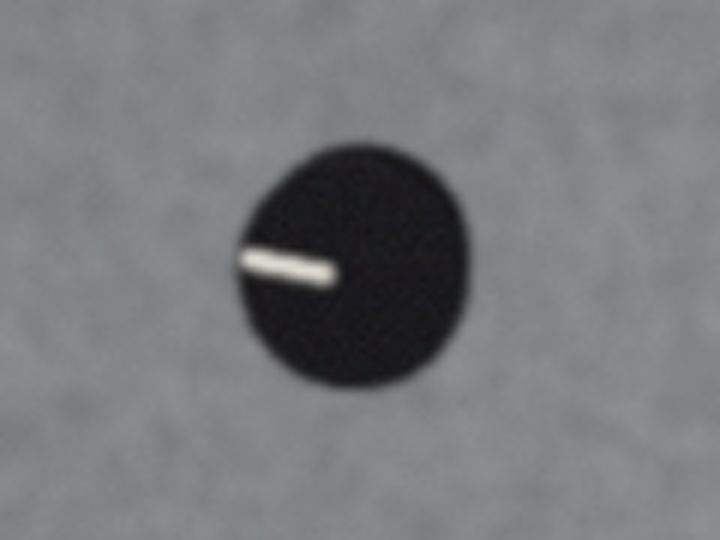

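The crop shows the knob disc at about (355,265), with the pointer line running from (335,273) to the rim at (243,259).

Run:
```python
from h import *
from scipy.optimize import least_squares
c=np.load('w2.npy',allow_pickle=True).item();g=cv2.cvtColor(c['pixels'],cv2.COLOR_RGB2GRAY)
A,B=[onz(c,178+u/6-.4,95+v/6-.4,32.7)[:2] for u,v in((335,273),(243,259))]
d=B-A;print('ptr',A,B,np.linalg.norm(d),np.degrees(np.arctan2(d[1],d[0])))
m=(g<80).astype(np.uint8);m[:105]=0;m[170:]=0;m[:,:205]=0;m[:,270:]=0
q=max(cv2.findContours(m,0,1)[0],key=cv2.contourArea)[:,0]
q=cv2.convexHull(q)[:,0];cy=q[:,1].mean()
lo=q[q[:,1]>140]
P=np.array([onz(c,*x,30)[:2] for x in lo])
r=least_squares(lambda t:np.hypot(*(P-t[:2]).T)-t[2],[469,188,20]);print('top',r.x,np.abs(r.fun).max())
hi=q[q[:,1]<125];P=np.array([onz(c,*x,0)[:2] for x in hi])
r=least_squares(lambda t:np.hypot(*(P-t[:2]).T)-20,[469,188]);print('base',r.x)
print(env.read_state()['position'])
```

```text
ptr [465.82243427 191.50684965] [454.38738572 201.90379763] 15.454994752860003 137.72233534939105
top [467.68691901 189.23581709  19.31245707] 0.20736296226590767
base [467.1535412  188.69657271]
[467.61657406 148.67841779 199.63734984]
```

Emit:
drive_tool --pt "0 0 0 -0.5 15 -20 -1" --pt "0 0 0 -0.5 15 -20 -1" --pt "0 0 0 -0.5 13 -25 -1" --pt "0 0 0 0 0 -30 -1" --pt "0 0 0 0 0 -30 -1" --pt "0 0 0 0 0 -15 -1" --pt "0 0 0 0 0 0 -1" --pt "0 0 0 0 0 0 -1" --pt "0 0 0 0 0 0 -1" --pt "0 0 0 0 0 0 -1"

```text
t: 3.0
position: [470.0, 188.3, 63.1]
ee_rot: [[0.559, 0.829, 0.004], [0.829, -0.559, 0.001], [0.003, 0.002, -1.0]]
force: [-0.3, -0.5, -0.5]
grip_width: 85.5
finger_force: 0.0
```

Emit:
drive_tool --pt "0 0 0 -1 0.5 -20 -0.5" --pt "0 0 0 0 0 -20 -0.3" --pt "0 0 0 0 0 -12 -0.3" --pt "0 0 0 0 0 -6 -0.3" --pt "0 0 0 0 0 0 -0.3" --pt "0 0 0 0 0 0 0.2" --pt "0 0 0 0 0 0 1" --pt "0 0 0 0 0 0 1" --pt "0 0 0 0 0 0 1" --pt "0 0 0 0 0 0 1"

```text
t: 3.83
position: [468.3, 189.4, 4.4]
ee_rot: [[0.558, 0.83, 0.002], [0.83, -0.558, 0.001], [0.002, 0.002, -1.0]]
force: [-0.7, -0.1, 4.4]
grip_width: 38.6
finger_force: 60.7
```

Emit:
drive_tool --pt "0 0 0 0 0 0 1" --pt "0 0 0 0 0 0 1" --pt "0 0 0 0 0 10 1" --pt "0 0 0 0 0 20 1" --pt "0 0 0 0 0 30 1" --pt "0 0 0 0 0 35 1" --pt "0 0 0 0 0 35 1" --pt "0 0 0 0 0 20 1" --pt "0 0 0 0 0 0 1" --pt "0 0 0 0 0 0 1"

```text
t: 4.67
position: [467.8, 189.3, 155.0]
ee_rot: [[0.558, 0.83, 0.003], [0.83, -0.558, 0.001], [0.003, 0.002, -1.0]]
force: [0.0, 0.5, -0.8]
grip_width: 38.7
finger_force: 60.3
```

Emit:
drive_tool --pt "0 0 -7 4 -38 0 1" --pt "0 0 -7 4 -38 0 1" --pt "0 0 -7 4 -38 0 1" --pt "0 0 -7 4 -38 0 1" --pt "0 0 -7 4 -38 0 1" --pt "0 0 -7 4 -38 0 1" --pt "0 0 -7 4 -38 0 1" --pt "0 0 -7 4 -38 0 1" --pt "0 0 -7 4 -38 0 1" --pt "0 0 -7 4 -38 0 1"

```text
t: 5.5
position: [504.9, -192.0, 150.8]
ee_rot: [[0.969, -0.247, -0.005], [-0.247, -0.969, 0.002], [-0.005, -0.001, -1.0]]
force: [1.3, -0.2, -1.3]
grip_width: 38.9
finger_force: 60.3
```

Emit:
drive_tool --pt "0 0 -5 4 -33 0 1" --pt "0 0 0 0 -20 -5 1" --pt "0 0 0 0 0 -10 1" --pt "0 0 0 0 0 -5 1" --pt "0 0 0 0 0 0 1" --pt "0 0 0 0 0 0 1" --pt "0 0 0 0 0 0 1" --pt "0 0 0 0 0 0 1" --pt "0 0 0 0 0 0 1" --pt "0 0 0 0 0 0 1"

```text
t: 6.33
position: [511.5, -243.6, 133.9]
ee_rot: [[0.946, -0.324, 0.001], [-0.324, -0.946, -0.0], [0.001, 0.0, -1.0]]
force: [-0.1, 0.7, -0.1]
grip_width: 38.7
finger_force: 60.4
```

Run:
```python
from h import *
c=cam('wrist','w3.png');s=env.read_state();print(s['t'],s['position'],s['ee_rot'],s['qpos'])
np.save('w3.npy',c,allow_pickle=True)
x,y,z=s['position']
print(proj(c,[511.9,-244.4,88]),proj(c,[x,y,z+28]))
```

```text
6.3833 [ 511.38971539 -243.70754152  133.78965931] [[ 9.46095273e-01 -3.23887535e-01  7.74506501e-04]
 [-3.23887261e-01 -9.46095572e-01 -4.59473919e-04]
 [ 8.81575046e-04  1.83853314e-04 -9.99999595e-01]] [-5.21576914e-01  3.09274547e-01  1.84916202e+00 -1.50086341e-05
  9.82255630e-01  1.37906331e+00]
[255.69356182 215.27414996] [254.23929419 282.3296684 ]
```

View pics/w3.png

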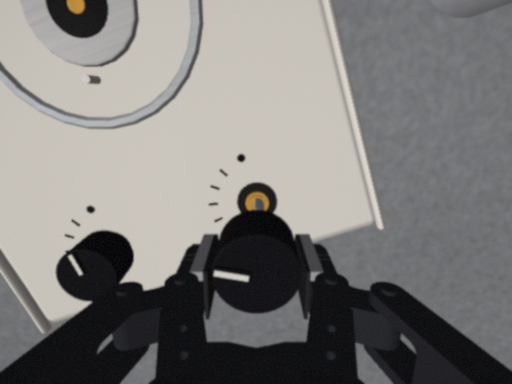

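The view shows the knob held between the pads at about (257,265), pointer from (249,279) to (214,273), and the washer and collar behind it at (257,201). I'll check the pointer angle and the offset from this same view.

Run:
```python
from h import *
from scipy.optimize import least_squares
c=np.load('w3.npy',allow_pickle=True).item();p=c['pixels'];g=cv2.cvtColor(p,cv2.COLOR_RGB2GRAY)
m=(g>130).astype(np.uint8);m[:265]=0;m[288:]=0;m[:,:211]=0;m[:,255:]=0
q=max(cv2.findContours(m,0,1)[0],key=cv2.contourArea)
(cx,cy),wh,an=cv2.minAreaRect(q);bx=cv2.boxPoints(((cx,cy),wh,an));print(bx.tolist())
e=sorted([(np.linalg.norm(bx[0]-bx[1]),0),(np.linalg.norm(bx[1]-bx[2]),1)])[0][1]
M=[(bx[e]+bx[e+1])/2,(bx[(e+2)%4]+bx[(e+3)%4])/2];M.sort(key=lambda t:-t[0])
A,B=[onz(c,*t,162)[:2] for t in M];d=B-A;print('ptr',A,B,np.linalg.norm(d),np.degrees(np.arctan2(d[1],d[0])))
print('centre from rim',B-d/np.linalg.norm(d)*19.5)
# knob bottom rim (front lower silhouette) against top circle: lower contour
k=(g<45).astype(np.uint8);k[:205]=0;k[:,:214]=0;k[:,298:]=0;k[316:]=0
pts=[]
for u in range(232,286,3):
    col=np.where((g[285:330,u]>48))[0]
    if len(col):pts.append((u,285+col[0]))
print(pts)
# top silhouette of underside
pt=[]
for u in list(range(228,245,2))+list(range(274,288,2)):
    col=np.where(g[200:245,u]<70)[0]; pt.append((u,200+col[0]))
P=np.array([onz(c,*t,129.4)[:2] for t in pt]);r=least_squares(lambda t:np.hypot(*(P-t[:2]).T)-20,[511,-243],loss='soft_l1');print('base',pt,r.x,np.round(r.fun,1))
# collar/washer upper arc
wq=[]
for u in range(246,270,2):
    col=np.where(g[170:200,u]<100)[0]; wq.append((u,170+col[0]))
P=np.array([onz(c,*t,61.5)[:2] for t in wq]);r=least_squares(lambda t:np.hypot(*(P-t[:2]).T)-14.6,[511,-243]);print('washer',wq,r.x,np.round(r.fun,1))
```

```text
[[213.21621704101562, 275.7026672363281], [214.16217041015625, 270.0270080566406], [248.54055786132812, 275.7567443847656], [247.5946044921875, 281.4324035644531]]
ptr [ 514.09944997 -241.86685334] [ 521.41189266 -229.05929394] 14.748064146258292 60.27590602792028
centre from rim [ 511.7433266  -245.99354415]
[(232, np.int64(306)), (235, np.int64(308)), (238, np.int64(309)), (241, np.int64(310)), (244, np.int64(311)), (247, np.int64(312)), (250, np.int64(312)), (253, np.int64(313)), (256, np.int64(313)), (259, np.int64(313)), (262, np.int64(312)), (265, np.int64(312)), (268, np.int64(311)), (271, np.int64(310)), (274, np.int64(310)), (277, np.int64(308)), (280, np.int64(307)), (283, np.int64(305))]
base [(228, np.int64(223)), (230, np.int64(221)), (232, np.int64(219)), (234, np.int64(217)), (236, np.int64(216)), (238, np.int64(200)), (240, np.int64(200)), (242, np.int64(200)), (244, np.int64(200)), (274, np.int64(200)), (276, np.int64(216)), (278, np.int64(217)), (280, np.int64(219)), (282, np.int64(220)), (284, np.int64(222)), (286, np.int64(225))] [ 512.22455205 -244.29338829] [-1.3 -1.3 -1.2 -1.  -1.1  6.3  6.   5.8  5.5  6.7 -0.6 -0.4 -0.6 -0.3
 -0.3 -0.5]
washer [(246, np.int64(186)), (248, np.int64(185)), (250, np.int64(184)), (252, np.int64(183)), (254, np.int64(183)), (256, np.int64(183)), (258, np.int64(183)), (260, np.int64(183)), (262, np.int64(184)), (264, np.int64(184)), (266, np.int64(185)), (268, np.int64(186))] [ 511.55606297 -245.10885697] [-0.1 -0.1  0.   0.3  0.  -0.1 -0.1  0.1 -0.3  0.1  0.   0.1]
```

Run:
```python
from h import *
from scipy.optimize import least_squares
c=np.load('w3.npy',allow_pickle=True).item()
lo=[(232,306),(235,308),(238,309),(241,310),(244,311),(247,312),(250,312),(256,313),(262,312),(268,311),(274,310),(280,307),(283,305)]
hi=[(228,223),(230,221),(232,219),(234,217),(236,216),(276,216),(278,217),(280,219),(282,220),(284,222),(286,225)]
for n,l,z in(('top',lo,159.4),('base',hi,129.4)):
    P=np.array([onz(c,*t,z)[:2] for t in l])
    r=least_squares(lambda t:np.hypot(*(P-t[:2]).T)-20,[511,-243]);print(n,r.x,np.round(r.fun,1))
```

```text
top [ 513.61138663 -245.54830996] [-0.1  0.1 -0.1 -0.1  0.   0.2 -0.1  0.3 -0.1 -0.2  0.2  0.  -0.1]
base [ 511.027723   -244.44450201] [-0.2 -0.2 -0.   0.2  0.1  0.1  0.1 -0.1  0.1  0.  -0.3]
```

Emit:
drive_tool --pt "0 0 1 0 0 -15 1" --pt "0 0 1 -0.3 0 -15 1" --pt "0 0 0 0 0 -9 1" --pt "0 0 0 0 0 -3 1" --pt "0 0 0 0 0 -2 1" --pt "0 0 0 0 0 -2 1" --pt "0 0 0 0 0 -2 1" --pt "0 0 0 0 0 -1 1" --pt "0 0 0 0 0 0 1" --pt "0 0 0 0 0 0 1"

```text
t: 7.22
position: [511.0, -244.1, 84.6]
ee_rot: [[0.957, -0.291, 0.001], [-0.291, -0.957, -0.0], [0.001, 0.0, -1.0]]
force: [0.1, -0.3, -0.2]
grip_width: 38.7
finger_force: 60.4
```

Run:
```python
from h import *
s=env.read_state();print(s['t'],s['position'],s['force'],s['ft_torque'])
```

```text
7.2167 [ 510.97763352 -244.13636555   84.61739688] [ 0.09399421 -0.25828265 -0.20977263] [-0.00287062  0.00832182  0.05527115]
```

Emit:
drive_tool --pt "0 0 0 0 0 -1 1" --pt "0 0 0 0 0 -1 1" --pt "0 0 0 0 0 -1 1" --pt "0 0 0 0 0 -1 1" --pt "0 0 0 0 0 -1 1" --pt "0 0 0 0 0 0 1" --pt "0 0 0 0 0 0 1" --pt "0 0 0 0 0 0 1" --pt "0 0 0 0 0 0 1" --pt "0 0 0 0 0 0 1"

```text
t: 8.05
position: [510.8, -244.0, 79.3]
ee_rot: [[0.957, -0.291, 0.0], [-0.291, -0.957, -0.0], [0.0, 0.0, -1.0]]
force: [-0.7, 0.2, -0.2]
grip_width: 38.6
finger_force: 60.4
```

Engaged about 7 mm with no axial force. I'll continue down to home.

Emit:
drive_tool --pt "0 0 0 0 0 -1.5 1" --pt "0 0 0 0 0 -1.5 1" --pt "0 0 0 0 0 -1.5 1" --pt "0 0 0 0 0 -1.5 1" --pt "0 0 0 0 0 -1.5 1" --pt "0 0 0 0 0 -1 1" --pt "0 0 0 0 0 0 1" --pt "0 0 0 0 0 0 1" --pt "0 0 0 0 0 0 1" --pt "0 0 0 0 0 0 1"

```text
t: 8.88
position: [510.7, -244.0, 71.4]
ee_rot: [[0.957, -0.291, -0.0], [-0.291, -0.957, 0.0], [-0.0, -0.0, -1.0]]
force: [-1.7, 1.2, 4.6]
grip_width: 38.7
finger_force: 60.9
```

Emit:
drive_tool --pt "0 0 0 0 0 -1 1" --pt "0 0 0 0 0 -1 1" --pt "0 0 0 0 0 -1 1" --pt "0 0 0 0 0 -1 1" --pt "0 0 0 0 0 -1 1" --pt "0 0 0 0 0 0 1" --pt "0 0 0 0 0 0 1" --pt "0 0 0 0 0 0 1" --pt "0 0 0 0 0 0 1" --pt "0 0 0 0 0 0 1"

```text
t: 9.72
position: [510.8, -244.0, 67.2]
ee_rot: [[0.957, -0.291, -0.0], [-0.291, -0.957, 0.0], [-0.0, -0.0, -1.0]]
force: [-3.1, 1.8, 9.1]
grip_width: 38.7
finger_force: 61.2
```

Emit:
drive_tool --pt "0 0 0 -0.3 0.2 -1 1" --pt "0 0 0 0 0 -1 1" --pt "0 0 0 0 0 -0.5 1" --pt "0 0 0 0 0 -0.5 1" --pt "0 0 0 0 0 0 1" --pt "0 0 0 0 0 0 1" --pt "0 0 0 0 0 0 1" --pt "0 0 0 0 0 0 1" --pt "0 0 0 0 0 0 1" --pt "0 0 0 0 0 0 1"

```text
t: 10.55
position: [510.9, -244.1, 65.8]
ee_rot: [[0.957, -0.291, 0.0], [-0.291, -0.957, -0.0], [0.0, 0.0, -1.0]]
force: [-5.8, 3.5, 17.5]
grip_width: 38.8
finger_force: 62.2
```

Emit:
drive_tool --pt "0 0 0 -0.3 0.2 -0.5 1" --pt "0 0 0 0 0 -0.5 1" --pt "0 0 0 0 0 0 1" --pt "0 0 0 0 0 0 1" --pt "0 0 0 0 0 0 1" --pt "0 0 0 0 0 0 1" --pt "0 0 0 0 0 0 1" --pt "0 0 0 0 0 0 1" --pt "0 0 0 0 0 0 1" --pt "0 0 0 0 0 0 1"

```text
t: 11.38
position: [511.0, -244.1, 65.7]
ee_rot: [[0.957, -0.291, 0.001], [-0.291, -0.957, -0.001], [0.001, 0.0, -1.0]]
force: [-6.2, 3.1, 21.9]
grip_width: 38.8
finger_force: 62.6
```

Run:
```python
from h import *
c=cam('wrist','w4.png');s=env.read_state();print(s['t'],s['position'],s['force'],s['ft_torque'])
```

```text
11.4333 [ 510.96642434 -244.12598207   65.69614488] [-5.7066862   4.36434862 22.30273056] [0.5804202  1.07227724 0.03670908]
```

View pics/w4.png

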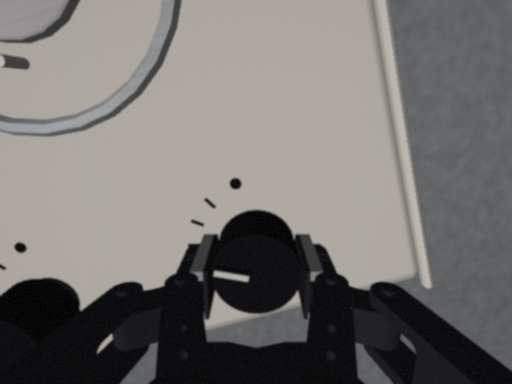

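The knob sits in the grip exactly as before (pointer from (248,279) to (214,273)). The last 1 mm of command moved it only 0.1 mm and raised the force to 22 N, so the spindle is on its bottom stop. The fitted knob, at lower left, is clear of the gripper.

```bash
python3 -c "
from rig import env
print(env.finish_job())"
```

```text
the job is handed in; nothing more can be done
None
```

The knob is on the bare spindle with its pointer over the flat, and the gripper is still holding it pressed to the bottom stop at about 22 N; I handed the job in at about 11.4 s.

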